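# Let the cue ball out of the ball dispenser

## Task

Two identical wooden ball dispensers stand on the counter; one holds the white cue ball behind its gate, the other is empty. With the fingertips press down the black paddle of the dispenser that holds the ball, so that its rocking lever lifts the gate, keep it down until the ball has rolled into the pocket at the low end of the lane, then let go so that the lever comes back up and the gate is shut again. Do not touch the ball, leave the empty dispenser's lever alone, and leave the tumbler, can, chalk and tip tool where they stand.

Things in the scene. Friction and masses are not known exactly. Their poses are not given: they have to be found in the camera images.
- dispenser_a: The dispenser with the ball, fixed: wood lane 82 mm wide over its walls, own x -153 to 103 mm, blue felt floor falling to own -x at 0.12 rad, walls 24 mm above it. Origin on the counter below the gate, on the lane's centre line; z up; floor there 45 mm high. Pivot post 130 mm high beside the lane at own y = 75 mm; the lever lies along own y: gate over the lane, paddle out at +y.
- dispenser_b: The empty dispenser, the same in every way, with its own lever and paddle; fixed to the counter. Same origin and axes. The two swap places from run to run.
- rocker_a (a joint): Lever of dispenser_a, rad: 0 at rest (gate down, paddle up), grows as the paddle is pressed, stop at 0.70. A spring returns it to 0. The gate frees the ball at about 0.5 to 0.55. The paddle needs about 3 N to start, about 7 N at the stop. Pivot axis along the dispenser's x, at its y = 75, z = 120 mm.
- rocker_b (a joint): Lever of dispenser_b, rad, the same.
- press_a (a point): Centre of the top face of dispenser_a's black plastic paddle (50 mm along the dispenser's x, 46 mm along the lever, 8 mm thick; the plate is rocker_a_c3), 95 mm from the pivot axis. At rest 156 mm above the counter, at x = 0, y = 163 mm of dispenser_a, the face sloping up 0.30 rad away from the lane; level at joint value 0.30; at the stop 90 mm above the counter, sloping down 0.40 rad.
- press_b (a point): Centre of the top face of the paddle of dispenser_b.
- cue_ball: White cue ball, 57 mm in diameter, 170 g or so, loose; it leans against the uphill side of the gate of dispenser_a. Its frame turns as it rolls.
- cue_ball_center (a point): Centre of the cue ball.
- pocket_a (a point): Point on the lane floor of dispenser_a in the pocket at the low end, 113 mm downhill of the gate, under where the ball comes to rest against the end wall; once the gate is up the ball takes about a second to roll there.
- tumbler: Glass tumbler, 72 mm across, 95 mm high, standing beside dispenser_a uphill of its paddle; origin at the centre of its underside. A bystander.
- chalk: Cue chalk block, 23 mm square, 23 mm high, beside dispenser_a downhill of its paddle; origin at the centre of its underside. A bystander.
- tip_tool: Round aluminium cue tip tool, 28 mm across, 52 mm high, beside dispenser_b downhill of its paddle; origin at the centre of its underside. A bystander.
- soda_can: Aluminium drinks can, 66 mm across, 115 mm high, beside dispenser_b uphill of its paddle; origin at the centre of its underside. A bystander.
Not all that is in view belongs to the job. There is more than one size of the cue_ball; the job needs the middle-sized.

How it is judged:
By the outcome, as a careful person would: the job done as asked, in the order asked, and still so for the second after the job is handed in, with the robot touching nothing.
It also fails if it takes over 32 s, if anything falls off the work surface, if the arm or the gripper's body presses on something with over 40 N, if the wrist force passes 120 N, or if a joint passes its speed limit or range.

## Robot

A 7-joint arm with a two-finger parallel gripper is mounted at the origin on the work surface. World frame = base frame: x ahead of the robot, y to its left, z up, the work surface at z = 0. Lengths are in m, angles in rad, forces in N, time in s.
With the tool pointing down it reaches from about 0.4 to 0.925 m from the base axis. Payload 4.1 kg.
Tool frame: the origin (TCP) lies midway between the tips of the shut fingers; the grasp point (between the pads) lies 19 mm behind it; z points along the fingers, y is the line along which they close (so a half turn about z gives the same grasp; the last joint's range is limited). The gripper opens to 85 mm and grips with 20 to 120 N. Pads are 22 mm wide; open, the fingers measure 114 mm over their backs; the gripper's body (76 mm by 85 mm) begins 54 mm behind the grasp point. The pads swing forward as they close: fully open they stand 13 mm farther back than shut.
Start: joints at [1.23, 0.398, 0.045, 1.537, -0.019, 1.207, -0.051], TCP at [0.156, -0.631, 0.231] pointing down, gripper open.
Joint ranges: [-2.82, 2.82], [-0.49, 2.23], [-1.37, 1.46], [0, 2.46], [-1.36, 4.5], [0.23, 2], [-2.94, 2.94]. Speed limits (rad/s): [2.57, 2.57, 3.14, 3.14, 3.14, 3.14, 3.14].

## Interface

Orientations are given as a rotation vector (axis times angle).
In Python, from plant import ctrl, camera, hand_in, spotter gives the robot as it stands.
- The arm moves only by the tool servo_tool, never from a script. Its argument "plan" is a list of rows, each an object of numbers: "x", "y", "z": the shift along the tool's x, y, z in cm; "ax", "ay", "az": the turn, a rotation vector about the tool's x, y, z in rad; "claw": the closure in counts, from 0 (fully open) to 255 (shut). In form: [{"x": .., "y": .., "z": .., "ax": .., "ay": .., "az": .., "claw": ..}, ...]. A call has 1 to 5 rows; each row shifts and turns the commanded pose from where the row before left it, along the tool's axes as they then stand; what a row does not reach is not made up. A row lasts 1/10 s, in which the tool goes at most 50 mm and 8.59 degrees, less where a joint would pass 70% of its speed; a pose out of reach is approached as far as the arm can. A call is refused whole if a number of a shift passes 5 or a number of a turn 0.15, either way. A call with a gripper value outside its range is refused whole. The fingers move at their own pace and stop on an object; the grip force is fixed at half the most. Time passes only in rows, so rows that do not move let the fingers close. It gives the time, the measured TCP pose, the force, the opening and the grip force at its end, in the units of the state.
- ctrl.get_obs(): the state, without advancing time (a new reading comes with each control period).
- camera(name): name is "side" or "top"; returns a dict with "image" (384x512x3 uint8, red, green, blue), "range_z" (384x512 float32, m along the optical axis (not along the pixel's ray), 0 where there is no reading), "fx", "fy", "cx", "cy" (pixels), "R" (3x3) and "t" (3): a world point X has camera coordinates R X + t. Camera axes: x right, y down, z forward; pixel columns grow to the right and rows downward; lengths in m; the calibration is good to about 2 mm. A picture is of the moment at which its call begins.
- hand_in(): hands the job in; it is judged then, once.
Trained networks look in a picture, given as the dict that the camera call returned (one of the last four; its "shot" number tells which), for a name from the list of things; names that differ only in an ending like _2 or _b are one class to them, and where a whole thing is asked for, a point or a joint stands for the part that bears it (a point fixed in the world has none). Each returns a list of dicts, best first, with "conf" (0 to 1); they miss things now and then, are a little off and sometimes report something else, mostly with a low value. They report only what shows in the picture. A call takes as long as a camera call. They do not tell look-alikes from the thing itself.
- spotter.spot_in(picture, target): "xy" ([column, row] in pixels, amid what is visible of it).
- spotter.regions_of(picture, target): "pixels" (384x512 bool, what is visible of it) and "xy" ([column, row] in pixels, amid what is visible of it).
The state is a dict: "t": time; "joint_pos": joint angles; "qvel": joint speeds; "joint_torque": joint torques, N m; "ee_pos": TCP position; "orientation": TCP orientation; "ft_force": force on the tool from outside, world axes, zero at the start; "torque": the same for the moment, N m; "gripper_width": finger opening in m; "grasp_force": force on a finger pad.
Only numpy, scipy, OpenCV 4.12 (cv2) and the standard library are available. Lean on these libraries where they do the work, as an engineer would, in place of code of your own. Each camera call takes 0.05 s, during which the arm holds its last target. There are 200 camera calls.

## Working session

There is one attempt and no reset: what is moved stays moved. The work goes in short steps, Python scripts to look and compute and a tool call to move; the robot and the scene stay as the last step left them, time stands still between calls to the robot, and variables do not carry over. Pictures are saved under pics/ and viewed, at most 10 in all, crops included, and the job is handed in when it is done.

Besides the shell and the picture viewer there is one more tool, called after ">>>" as name([rows], argument=value, ...), one row to a line, values as JSON. servo_tool: Moves the arm, as the interface text tells. Its arguments: {"type":"object","properties":{"plan":{"type":"array"}},"required":["plan"]}

```bash
mkdir -p pics
cat > h.py <<'E'
import numpy as np, cv2
from plant import ctrl, camera, hand_in, spotter
def pts(p,mask=None):
    z=p["range_z"]; v,u=np.nonzero((z>0) if mask is None else (mask&(z>0)))
    d=z[v,u]; c=np.stack([(u-p["cx"])/p["fx"]*d,(v-p["cy"])/p["fy"]*d,d],1)
    return (c-p["t"])@p["R"]
def save(p,n): cv2.imwrite(f"pics/{n}.png",p["image"][:,:,::-1])
E
python3 - <<'E'
from h import *
o=ctrl.get_obs(); print(o["t"],o["ee_pos"],o["orientation"],o["gripper_width"])
ims=[]
for n in("side","top"):
    p=camera(n); ims.append(p["image"])
    print(n,-p["R"].T@p["t"])
    for t in("press_a","cue_ball","dispenser_a","tumbler","chalk","tip_tool","soda_can"):
        for r in spotter.regions_of(p,t)[:4]:
            X=pts(p,r["pixels"])
            if len(X): print(t,round(r["conf"],2),np.round(r["xy"]),np.round(np.median(X,0),3),np.round(X.min(0),3),np.round(X.max(0),3),len(X))
cv2.imwrite("pics/a.png",cv2.resize(np.vstack(ims),(400*1,600))[:,:,::-1])
cv2.imwrite("pics/s.png",ims[0][:,:,::-1]);cv2.imwrite("pics/t.png",ims[1][:,:,::-1])
E
```

```text
0.0 [ 0.15547332 -0.630494    0.23027967] [-3.11681864e+00 -3.78731489e-01  5.89686408e-04] 0.08519741824918832
side [0.18931229 0.46937371 0.58882828]
press_a 0.75 [151. 219.] [0.704 0.149 0.076] [ 0.57   0.065 -0.001] [0.764 0.224 0.153] 986
press_a 0.65 [165. 231.] [0.579 0.189 0.135] [ 0.547  0.035 -0.002] [0.718 0.262 0.164] 1297
press_a 0.65 [300. 139.] [ 0.575 -0.284  0.129] [ 0.552 -0.426  0.07 ] [ 0.622 -0.193  0.164] 344
cue_ball 0.93 [250. 209.] [ 0.568 -0.05   0.056] [ 0.543 -0.167 -0.002] [ 0.661 -0.028  0.077] 771
cue_ball 0.75 [211. 224.] [0.582 0.085 0.091] [0.563 0.026 0.059] [0.615 0.096 0.122] 225
cue_ball 0.49 [184. 206.] [0.724 0.038 0.032] [0.661 0.015 0.012] [0.742 0.088 0.081] 144
dispenser_a 0.69 [320. 162.] [ 0.542 -0.33   0.044] [ 0.402 -0.501 -0.002] [ 0.771 -0.193  0.164] 3457
tumbler 0.7 [150. 219.] [0.705 0.148 0.075] [0.569 0.119 0.001] [0.734 0.237 0.15 ] 911
tumbler 0.37 [212. 226.] [0.581 0.085 0.091] [0.559 0.05  0.048] [0.608 0.122 0.125] 245
chalk 0.74 [200. 314.] [0.484 0.226 0.021] [ 0.472  0.211 -0.   ] [0.498 0.237 0.026] 186
chalk 0.56 [306.
[... 949 characters left out ...]
006] [0.507 0.241 0.026] 135
dispenser_a 0.66 [179. 207.] [0.549 0.102 0.046] [ 0.399  0.008 -0.008] [0.672 0.31  0.166] 5256
dispenser_a 0.58 [370. 202.] [ 0.558 -0.354  0.046] [ 0.404 -0.469 -0.007] [ 0.691 -0.193  0.164] 6138
tumbler 0.94 [158. 139.] [0.713 0.157 0.055] [ 0.666  0.117 -0.003] [0.737 0.186 0.098] 846
tumbler 0.62 [340. 134.] [ 0.705 -0.279  0.11 ] [ 0.684 -0.34  -0.006] [ 0.748 -0.252  0.118] 914
tumbler 0.15 [178. 204.] [0.551 0.102 0.045] [ 0.399  0.008 -0.008] [0.672 0.303 0.166] 5410
soda_can 0.94 [341. 136.] [ 0.705 -0.279  0.11 ] [ 0.684 -0.344 -0.006] [ 0.79  -0.252  0.118] 937
soda_can 0.46 [193. 188.] [0.586 0.063 0.097] [0.561 0.038 0.048] [0.623 0.095 0.109] 406
```

View pics/s.png

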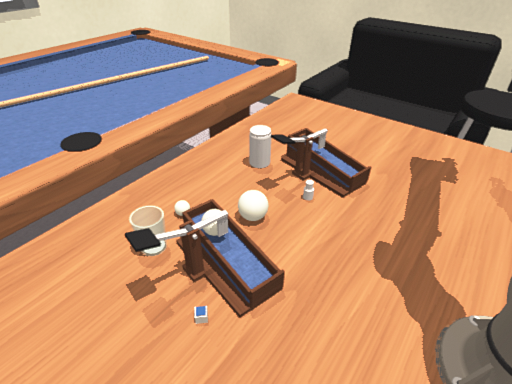

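View pics/t.png

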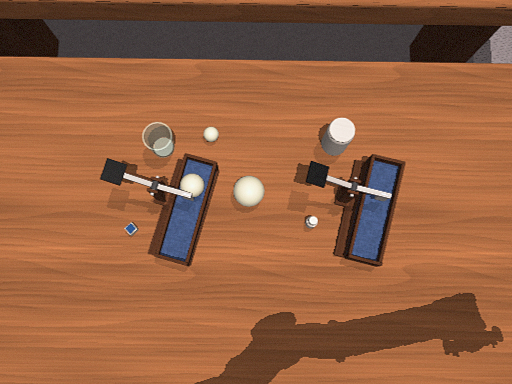

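The side view shows the ball in the left dispenser (lane at about (232,250), paddle (145,239)). In the top view its paddle is at about (114,172). The empty dispenser is on the right, and the large and small balls stand loose at (249,191) and (211,134).

Run:
```python
from h import *
for n in("side","top"):
    p=camera(n); X=pts(p,np.ones((384,512),bool)&(p["range_z"]>0)); m=p["range_z"]>0
    dark=p["image"][m].max(1)<60
    s=dark&(X[:,2]>.13)&(X[:,2]<.18)&(X[:,1]>.15)&(X[:,1]<.33)&(X[:,0]>.5)&(X[:,0]<.7)
    P=X[s]; print(n,len(P),P.mean(0).round(4),P.min(0).round(3),P.max(0).round(3))
    print(cv2.minAreaRect(P[:,:2].astype(np.float32)*1000))
    # lane: blue felt
    I=p["image"][m].astype(int); b=(I[:,2]>I[:,0]+40)&(X[:,2]>.02)&(X[:,2]<.07)&(X[:,1]>0)&(X[:,1]<.2)&(X[:,0]<.8)&(X[:,0]>.38)
    F=X[b]; r=cv2.minAreaRect(F[:,:2].astype(np.float32)*1000); print("felt",len(F),r)
    w=(I.min(1)>90)&(X[:,2]>.125)&(X[:,1]>.05)&(X[:,1]<.26)&(X[:,0]>.5)&(X[:,0]<.7)
    W=X[w]; 
    if len(W)>5: c=W.mean(0); d=np.linalg.svd(W[:,:2]-c[:2])[2][0]; print("lever",len(W),c.round(3),d.round(3))
o=ctrl.get_obs();from scipy.spatial.transform import Rotation as R
print(R.from_rotvec(o["orientation"]).as_matrix().round(3),o["t"])
```

```text
side 488 [0.5951 0.2375 0.1565] [0.57  0.21  0.147] [0.625 0.262 0.164]
((597.1031494140625, 235.91360473632812), (42.488643646240234, 48.289024353027344), 74.74111938476562)
felt 1480 ((539.2117919921875, 74.56543731689453), (56.77407455444336, 224.02801513671875), 74.58795928955078)
lever 291 [0.581 0.18  0.135] [0.199 0.98 ]
top 448 [0.5989 0.2339 0.1545] [0.571 0.208 0.143] [0.626 0.259 0.165]
((599.2409057617188, 234.41085815429688), (43.86586380004883, 48.70271301269531), 75.9573745727539)
felt 1919 ((533.617919921875, 83.86884307861328), (62.58293914794922, 236.73782348632812), 74.86578369140625)
lever 165 [0.584 0.179 0.134] [0.265 0.964]
[[ 0.971  0.24   0.   ]
 [ 0.24  -0.971 -0.   ]
 [-0.     0.    -1.   ]] 0.9
```

>>> servo_tool([
  {"x": 3.5, "y": -2, "z": -0.6, "claw": 255},
  {"x": 3.5, "y": -2, "z": -0.6, "claw": 255},
  {"x": 3.5, "y": -2, "z": -0.6, "claw": 255},
  {"x": 3.5, "y": -2, "z": -0.6, "claw": 255},
  {"x": 3.5, "y": -2, "z": -0.6, "claw": 255},
])

```text
invalid input at $.plan[0]: expected keys x, y, z, ax, ay, az, claw
```

>>> servo_tool([
  {"x": 3.5, "y": -2, "claw": 255},
  {"x": 3.5, "y": -2, "claw": 255},
  {"x": 3.5, "y": -2, "claw": 255},
  {"x": 3.5, "y": -2, "claw": 255},
  {"x": 3.5, "y": -2, "claw": 255},
])

```text
invalid input at $.plan[0]: expected keys x, y, z, ax, ay, az, claw
```

>>> servo_tool([
  {"x": 3.5, "y": -2, "claw": 255},
  {"x": 2, "y": -4, "claw": 255},
  {"x": 2, "y": -4, "claw": 255},
  {"x": 2, "y": -4, "claw": 255},
  {"x": 2, "y": -4, "claw": 255},
])

```text
invalid input at $.plan[0]: expected keys x, y, z, ax, ay, az, claw
```

>>> servo_tool([
  {"x": 2, "y": -4, "claw": 255},
  {"x": 2, "y": -4, "claw": 255},
  {"x": 2, "y": -4, "claw": 255},
  {"x": 2, "y": -4, "claw": 255},
  {"x": 2, "y": -4, "claw": 255},
])

```text
invalid input at $.plan[0]: expected keys x, y, z, ax, ay, az, claw
```

All keys are required.

>>> servo_tool([
  {"x": 3.5, "y": -2, "z": -0.6, "ax": 0, "ay": 0, "az": 0, "claw": 255},
  {"x": 3.5, "y": -2, "z": -0.6, "ax": 0, "ay": 0, "az": 0, "claw": 255},
  {"x": 3.5, "y": -2, "z": -0.6, "ax": 0, "ay": 0, "az": 0, "claw": 255},
  {"x": 3.5, "y": -2, "z": -0.6, "ax": 0, "ay": 0, "az": 0, "claw": 255},
  {"x": 3.5, "y": -2, "z": -0.6, "ax": 0, "ay": 0, "az": 0, "claw": 255},
])

```text
t: 1.4
ee_pos: [0.3027, -0.4909, 0.2618]
orientation: [3.118, 0.379, 0.0]
ft_force: [0.1, -0.2, -0.3]
gripper_width: 0.0125
grasp_force: 0.0
```

>>> servo_tool([
  {"x": 3.5, "y": -2, "z": 0, "ax": 0, "ay": 0, "az": 0, "claw": 255},
  {"x": 3.5, "y": -2, "z": 0, "ax": 0, "ay": 0, "az": 0, "claw": 255},
  {"x": 3.5, "y": -2, "z": 0, "ax": 0, "ay": 0, "az": 0, "claw": 255},
  {"x": 3.5, "y": -2, "z": 0, "ax": 0, "ay": 0, "az": 0, "claw": 255},
  {"x": 3.5, "y": -2, "z": 0, "ax": 0, "ay": 0, "az": 0, "claw": 255},
])

```text
t: 1.9
ee_pos: [0.4486, -0.3519, 0.2616]
orientation: [3.118, 0.379, 0.001]
ft_force: [0.9, 0.3, -0.6]
gripper_width: 0.0001
grasp_force: 0.0
```

>>> servo_tool([
  {"x": 2.2, "y": -4.1, "z": 0, "ax": 0, "ay": 0, "az": 0, "claw": 255},
  {"x": 2.2, "y": -4.1, "z": 0, "ax": 0, "ay": 0, "az": 0, "claw": 255},
  {"x": 2.2, "y": -4.1, "z": 0, "ax": 0, "ay": 0, "az": 0, "claw": 255},
  {"x": 2.2, "y": -4.1, "z": 0, "ax": 0, "ay": 0, "az": 0, "claw": 255},
  {"x": 2.2, "y": -4.1, "z": 0, "ax": 0, "ay": 0, "az": 0, "claw": 255},
])

```text
t: 2.4
ee_pos: [0.5055, -0.126, 0.2616]
orientation: [3.118, 0.379, 0.001]
ft_force: [0.3, 0.1, 0.1]
gripper_width: -0.0001
grasp_force: 0.0
```

>>> servo_tool([
  {"x": 2.2, "y": -4.1, "z": 0, "ax": 0, "ay": 0, "az": 0, "claw": 255},
  {"x": 2.2, "y": -4.1, "z": 0, "ax": 0, "ay": 0, "az": 0, "claw": 255},
  {"x": 2.2, "y": -4.1, "z": 0, "ax": 0, "ay": 0, "az": 0, "claw": 255},
  {"x": 2.2, "y": -4.1, "z": 0, "ax": 0, "ay": 0, "az": 0, "claw": 255},
  {"x": 2.2, "y": -4.1, "z": 0, "ax": 0, "ay": 0, "az": 0, "claw": 255},
])

```text
t: 2.9
ee_pos: [0.5633, 0.0993, 0.2616]
orientation: [3.118, 0.378, 0.001]
ft_force: [0.6, -0.5, 0.9]
gripper_width: -0.0003
grasp_force: 0.0
```

>>> servo_tool([
  {"x": 2.2, "y": -4.1, "z": 0, "ax": 0, "ay": 0, "az": 0, "claw": 255},
  {"x": 2.2, "y": -4.1, "z": 0, "ax": 0, "ay": 0, "az": 0, "claw": 255},
  {"x": 2.2, "y": -4.1, "z": 0, "ax": 0, "ay": 0, "az": 0, "claw": 255},
])

```text
t: 3.2
ee_pos: [0.598, 0.2344, 0.2614]
orientation: [3.118, 0.378, 0.001]
ft_force: [0.6, -0.8, 0.3]
gripper_width: 0.0003
grasp_force: 0.0
```

>>> servo_tool([
  {"x": 0, "y": 0, "z": 0, "ax": 0, "ay": 0, "az": 0.127, "claw": 255},
  {"x": 0, "y": 0, "z": 0, "ax": 0, "ay": 0, "az": 0.127, "claw": 255},
  {"x": 0, "y": 0, "z": 0, "ax": 0, "ay": 0, "az": 0.127, "claw": 255},
  {"x": 0, "y": 0, "z": 0, "ax": 0, "ay": 0, "az": 0.127, "claw": 255},
  {"x": 0, "y": 0, "z": 0, "ax": 0, "ay": 0, "az": 0, "claw": 255},
])

```text
t: 3.7
ee_pos: [0.5976, 0.2329, 0.2613]
orientation: [3.113, -0.417, 0.0]
ft_force: [0.8, -0.1, 0.4]
gripper_width: 0.0001
grasp_force: 0.0
```

Run:
```python
from h import *
from scipy.spatial.transform import Rotation as R
o=ctrl.get_obs(); M=R.from_rotvec(o["orientation"]).as_matrix(); print(o["t"],o["ee_pos"],M.round(3),o["joint_pos"])
print((M.T@(np.array([.598,.235,.156])-o["ee_pos"])*100).round(2))
save(camera("side"),"b")
```

```text
3.7 [0.59763257 0.23285675 0.26125946] [[ 0.965 -0.263  0.   ]
 [-0.263 -0.965 -0.   ]
 [ 0.     0.    -1.   ]] [-0.13145624  0.38667065 -0.41690505  1.50923238  0.16059057  1.27960955
 -2.40397973]
[-0.02 -0.22 10.53]
```

View pics/b.png

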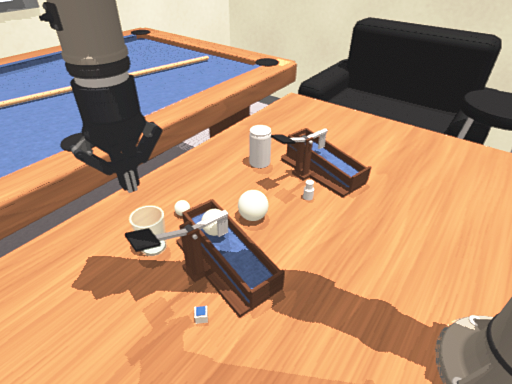

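The picture shows the shut fingertips hanging over the paddle at about (145,239), with clear space around them. Next I descend.

>>> servo_tool([
  {"x": 0, "y": -0.4, "z": 3, "ax": 0, "ay": 0, "az": 0, "claw": 255},
  {"x": 0, "y": 0, "z": 3, "ax": 0, "ay": 0, "az": 0, "claw": 255},
  {"x": 0, "y": 0, "z": 2, "ax": 0, "ay": 0, "az": 0, "claw": 255},
  {"x": 0, "y": 0, "z": 1, "ax": 0, "ay": 0, "az": 0, "claw": 255},
  {"x": 0, "y": 0, "z": 1, "ax": 0, "ay": 0, "az": 0, "claw": 255},
])

```text
t: 4.25
ee_pos: [0.5989, 0.2368, 0.161]
orientation: [-3.114, 0.415, -0.001]
ft_force: [-0.4, 0.1, -0.3]
gripper_width: 0.0002
grasp_force: 0.0
```

>>> servo_tool([
  {"x": 0, "y": 0, "z": 0.8, "ax": 0, "ay": 0, "az": 0, "claw": 255},
  {"x": 0, "y": 0, "z": 0.8, "ax": 0, "ay": 0, "az": 0, "claw": 255},
  {"x": 0, "y": 0, "z": 0.8, "ax": 0, "ay": 0, "az": 0, "claw": 255},
])

```text
t: 4.55
ee_pos: [0.5999, 0.2383, 0.1385]
orientation: [-3.111, 0.415, -0.005]
ft_force: [1.3, 2.3, 3.4]
gripper_width: 0.0003
grasp_force: 1.8
```

Run:
```python
from h import *
o=ctrl.get_obs(); print(o["t"],o["ee_pos"],o["ft_force"])
p=camera("side"); cv2.imwrite("pics/c.png",cv2.resize(p["image"][100:330,60:330,::-1],None,fx=2.4,fy=2.4))
```

```text
4.55 [0.59989318 0.23827542 0.13846823] [1.31026302 2.34805113 3.38603858]
```

View pics/c.png

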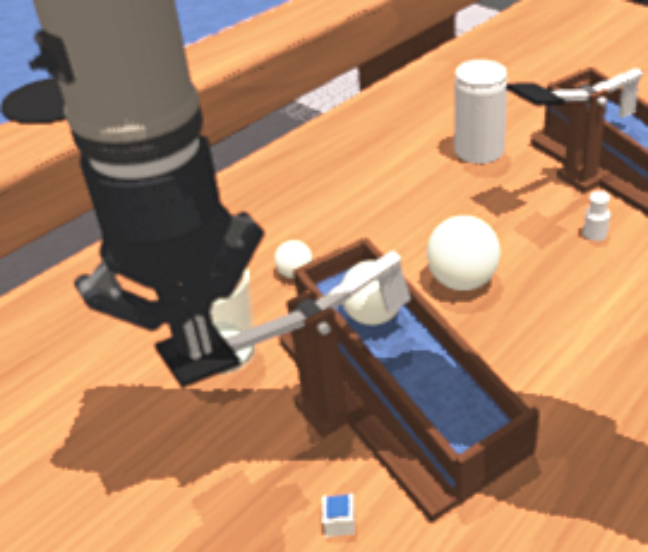

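The fingertips sit mid-paddle (crop pixel about (200,355)). The gate is rising and the ball is still held, so I keep pressing.

>>> servo_tool([
  {"x": 0, "y": 0, "z": 0.8, "ax": 0, "ay": 0, "az": 0, "claw": 255},
  {"x": 0, "y": 0, "z": 0.8, "ax": 0, "ay": 0, "az": 0, "claw": 255},
  {"x": 0, "y": 0, "z": 0.8, "ax": 0, "ay": 0, "az": 0, "claw": 255},
  {"x": 0, "y": 0, "z": 0.8, "ax": 0, "ay": 0, "az": 0, "claw": 255},
  {"x": 0, "y": 0, "z": 0.5, "ax": 0, "ay": 0, "az": 0, "claw": 255},
])

```text
t: 5.1
ee_pos: [0.5989, 0.2364, 0.0998]
orientation: [3.113, -0.416, 0.001]
ft_force: [-0.3, 0.8, 6.1]
gripper_width: 0.0001
grasp_force: 3.1
```

>>> servo_tool([
  {"x": 0, "y": 0, "z": 0.3, "ax": 0, "ay": 0, "az": 0, "claw": 255},
  {"x": 0, "y": 0, "z": 0, "ax": 0, "ay": 0, "az": 0, "claw": 255},
  {"x": 0, "y": 0, "z": 0, "ax": 0, "ay": 0, "az": 0, "claw": 255},
  {"x": 0, "y": 0, "z": 0, "ax": 0, "ay": 0, "az": 0, "claw": 255},
  {"x": 0, "y": 0, "z": 0, "ax": 0, "ay": 0, "az": 0, "claw": 255},
])

```text
t: 5.6
ee_pos: [0.5988, 0.2357, 0.0973]
orientation: [3.112, -0.417, 0.0]
ft_force: [-0.4, 1.1, 7.1]
gripper_width: -0.0003
grasp_force: 3.1
```

>>> servo_tool([
  {"x": 0, "y": 0, "z": 0, "ax": 0, "ay": 0, "az": 0, "claw": 255},
  {"x": 0, "y": 0, "z": 0, "ax": 0, "ay": 0, "az": 0, "claw": 255},
  {"x": 0, "y": 0, "z": 0, "ax": 0, "ay": 0, "az": 0, "claw": 255},
  {"x": 0, "y": 0, "z": 0, "ax": 0, "ay": 0, "az": 0, "claw": 255},
  {"x": 0, "y": 0, "z": 0, "ax": 0, "ay": 0, "az": 0, "claw": 255},
])

```text
t: 6.1
ee_pos: [0.5988, 0.2358, 0.0973]
orientation: [3.112, -0.417, 0.0]
ft_force: [0.5, 1.1, 6.0]
gripper_width: -0.0
grasp_force: 3.1
```

Run:
```python
from h import *
o=ctrl.get_obs(); print(o["t"],o["ee_pos"],o["ft_force"])
p=camera("side"); cv2.imwrite("pics/d.png",cv2.resize(p["image"][100:330,60:330,::-1],None,fx=2.4,fy=2.4))
```

```text
6.1 [0.59876489 0.23575806 0.09728426] [0.50427151 1.05535946 6.01390477]
```

View pics/d.png

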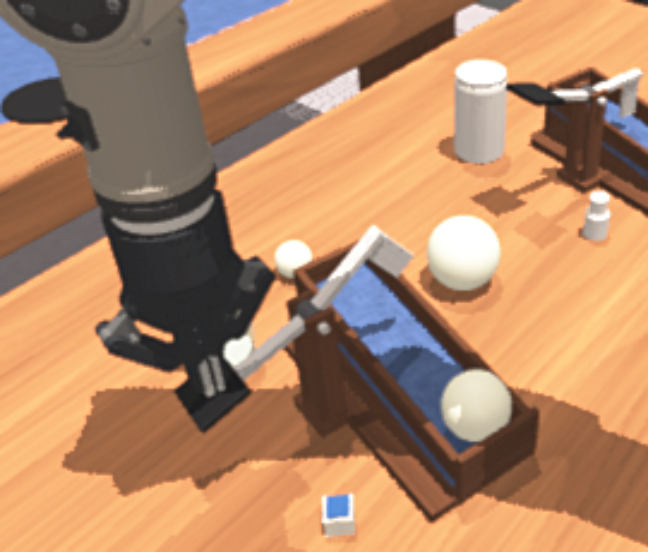

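The ball is at the low end of the lane (crop pixel (476,405)). I hold briefly, then ease off.

>>> servo_tool([
  {"x": 0, "y": 0, "z": 0, "ax": 0, "ay": 0, "az": 0, "claw": 255},
  {"x": 0, "y": 0, "z": 0, "ax": 0, "ay": 0, "az": 0, "claw": 255},
  {"x": 0, "y": 0, "z": 0, "ax": 0, "ay": 0, "az": 0, "claw": 255},
  {"x": 0, "y": 0, "z": 0, "ax": 0, "ay": 0, "az": 0, "claw": 255},
  {"x": 0, "y": 0, "z": 0, "ax": 0, "ay": 0, "az": 0, "claw": 255},
])

```text
t: 6.65
ee_pos: [0.5988, 0.2357, 0.0973]
orientation: [3.112, -0.417, 0.0]
ft_force: [-0.3, 0.8, 5.8]
gripper_width: 0.0004
grasp_force: 3.1
```

>>> servo_tool([
  {"x": 0, "y": 0, "z": -1, "ax": 0, "ay": 0, "az": 0, "claw": 255},
  {"x": 0, "y": 0, "z": -1, "ax": 0, "ay": 0, "az": 0, "claw": 255},
  {"x": 0, "y": 0, "z": -1, "ax": 0, "ay": 0, "az": 0, "claw": 255},
  {"x": 0, "y": 0, "z": -1, "ax": 0, "ay": 0, "az": 0, "claw": 255},
  {"x": 0, "y": 0, "z": -1, "ax": 0, "ay": 0, "az": 0, "claw": 255},
])

```text
t: 7.15
ee_pos: [0.598, 0.2343, 0.1475]
orientation: [3.109, -0.417, -0.002]
ft_force: [-0.3, -2.4, 2.0]
gripper_width: 0.0001
grasp_force: 1.1
```

>>> servo_tool([
  {"x": 0, "y": 0, "z": -1, "ax": 0, "ay": 0, "az": 0, "claw": 255},
  {"x": 0, "y": 0, "z": -1, "ax": 0, "ay": 0, "az": 0, "claw": 255},
  {"x": 0, "y": 0, "z": -2, "ax": 0, "ay": 0, "az": 0, "claw": 255},
  {"x": 0, "y": 0, "z": -3, "ax": 0, "ay": 0, "az": 0, "claw": 255},
  {"x": 0, "y": 0, "z": -3, "ax": 0, "ay": 0, "az": 0, "claw": 255},
])

```text
t: 7.65
ee_pos: [0.5978, 0.2362, 0.2474]
orientation: [3.112, -0.417, -0.004]
ft_force: [1.0, -0.5, 0.9]
gripper_width: -0.0001
grasp_force: 0.0
```

>>> servo_tool([
  {"x": 0, "y": 0, "z": -2, "ax": 0, "ay": 0, "az": 0, "claw": 255},
  {"x": 0, "y": 0, "z": 0, "ax": 0, "ay": 0, "az": 0, "claw": 255},
  {"x": 0, "y": 0, "z": 0, "ax": 0, "ay": 0, "az": 0, "claw": 255},
  {"x": 0, "y": 0, "z": 0, "ax": 0, "ay": 0, "az": 0, "claw": 255},
  {"x": 0, "y": 0, "z": 0, "ax": 0, "ay": 0, "az": 0, "claw": 255},
])

```text
t: 8.15
ee_pos: [0.5979, 0.2363, 0.2655]
orientation: [3.112, -0.416, -0.004]
ft_force: [-0.0, -0.1, -0.3]
gripper_width: 0.0002
grasp_force: 0.0
```

Run:
```python
from h import *
o=ctrl.get_obs(); print(o["t"],o["ee_pos"],o["ft_force"])
save(camera("side"),"e")
```

```text
8.15 [0.59785654 0.23626332 0.26548018] [-0.04495816 -0.14804701 -0.34964976]
```

View pics/e.png

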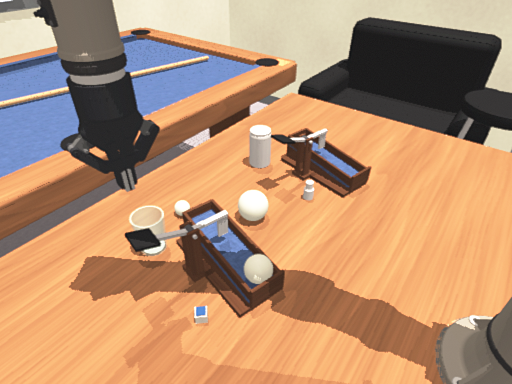

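The ball is in the pocket (258,269), the lever is back up with the gate shut, the other things are where they stood, and the arm is clear.

```bash
python3 -c "
from plant import hand_in
print(hand_in())"
```

```text
the job is handed in; nothing more can be done
None
```

The job is handed in: the ball is in the pocket of its dispenser, the lever is back up with its gate shut, and in the last camera picture the other dispenser's lever and the bystanders look unmoved; robot time at hand-in was about 8 s, and the hand-in call gave no verdict.

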